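# Build a sieve stack on the shaker

## Robot

A 7-joint arm with a two-finger parallel gripper is mounted at the origin on the work surface. World frame = base frame: x ahead of the robot, y to its left, z up, the work surface at z = 0. Lengths are in m, angles in degrees, forces in N, time in s.
With the tool pointing down it reaches from about 0.35 to 0.9 m from the base axis. Payload 19.9 kg.
Tool frame: the origin (TCP) lies on the front face of the gripper's body, between the roots of the fingers; the fingertips stand 73 mm ahead of it and the grasp point (between the pads) lies 54 mm ahead of it; z points along the fingers, y is the direction in which the jaws open and shut (so a half turn about z gives the same grasp; the last joint's range is limited). The gripper opens to 85 mm and grips with 20 to 120 N. Pads are 22 mm wide; open, the fingers measure 114 mm over their backs; the gripper's body (76 mm by 85 mm) begins 54 mm behind the grasp point. The pads swing forward as they close: fully open they stand 13 mm farther back than shut.
Start: joints at [68.153, 23.915, -0.59, 92.452, 0.269, 63.638, -3.037], TCP at [0.208, -0.589, 0.304] pointing down, gripper open.
Joint ranges: [-161.28, 161.28], [-22.2, 115.67], [-73.04, 71.86], [3.21, 147.25], [-68.34, 248.33], [10.77, 114.83], [-161.83, 161.83]. Speed limits (degrees/s): [108.29, 108.29, 136.94, 136.94, 172.46, 172.46, 172.46].

## Interface

Orientations are given as [roll, pitch, yaw] about the fixed x, y, z axes, in that order (R = Rz(yaw) Ry(pitch) Rx(roll)).
In Python, from plant import manip gives the robot as it stands. The module is installed in compiled form; this text tells all that it offers. Calls block until the motion is done:
- manip.goto(position, orientation): joint-space move of the TCP to a pose.
- manip.move_linear(position, attitude=None, rate=0.15, guard=None): straight line of the TCP; attitude=None keeps the orientation; rate is the mean speed in m/s. With guard (N) it stops when the force on the tool has changed by that much, and returns True; else False.
- manip.movej(angles): joint-space move.
- manip.set_gripper(opening, grasp_force=None): finger opening in m; grasp_force is the grip in N (None keeps the last); returns when the fingers have stopped.
- manip.wait(seconds).
- manip.ik(position, orientation): joint angles nearest the present ones, or None.
- manip.sense(): the state.
- manip.grab_frame(name): name is "scene" or "top" or "wrist"; returns (picture, depth): 384x512x3 uint8, red, green, blue; 384x512 float32, m along the optical axis (not along the pixel's ray), 0 where there is no reading.
- manip.get_calibration(name): a dict with "fov_y" (degrees; the focal length in pixels is half the picture's height over the tangent of half this angle, whatever the lens; pixels are square), "cx", "cy" (the principal point, pixels), "distortion" ([k1, k2, p1, p2, k3] as OpenCV has them; the pictures are not rectified), "rvec" (rotation vector, rad) and "tvec" (3), from world to camera coordinates, as OpenCV has them. Camera axes: x right, y down, z forward; pixel columns grow to the right and rows downward; lengths in m; the calibration is good to about 2 mm. A picture is of the moment at which its call begins: read the wrist's pose just before it. get_calibration takes no time and is no camera call; for the wrist camera it gives the pose at the moment of the call.
A pose or a line that the arm cannot do raises manip.Unreachable and nothing moves.
- manip.hand_in(): hands the job in, once; it reports no verdict.
Trained networks look in the newest picture that a camera, given by its name, has taken for a name from the list of things; names that differ only in an ending like _2 or _b are one class to them, and where a whole thing is asked for, a point or a joint stands for the part that bears it (a point fixed in the world has none). Each returns a list of dicts, best first, with "conf" (0 to 1); they miss things now and then, are a little off and sometimes report something else, mostly with a low value. They report only what shows in the picture. A call takes as long as a camera call. They do not tell look-alikes from the thing itself.
- manip.search_frame(camera, thing): "point" ([x, y, z] in m, in the coordinates of the camera as it stood for that picture, good to about 4 mm: the middle of the surface that is visible of it).
- manip.place_of(camera, thing): "point" ([x, y, z] in m, in the coordinates of the camera as it stood for that picture, good to about 4 mm: a listed point, or the origin of a listed thing).
The state is a dict: "time_s": time; "joints": joint angles; "qvel": joint speeds; "tau": joint torques, N m; "position": TCP position; "ee_rot": TCP orientation; "ft_force": force on the tool from outside, world axes, zero at the start; "torque": the same for the moment, N m; "opening": finger opening in m.
Only numpy, scipy, OpenCV 4.12 (cv2) and the standard library are available. Lean on these libraries where they do the work, as an engineer would, in place of code of your own. Each camera call takes 0.05 s, during which the arm holds its last target.

## Task

Build up the small sieve stack on the shaker for a particle-size test: receiving pan inside the centring ring on the shaker's plate, then on it the fine, the medium and the coarse sieve in that order from the bottom up, each nested fully home in the one below, and last the one of the two steel covers that fits, fully seated on top. Lower each part into place rather than dropping it, let go of everything, and leave the two sample jars that stand among the parts upright where they are.

Things in the scene. Friction and masses are not known exactly. Their poses are not given: they have to be found in the camera images.
- seat (a point): Centre of the round aluminium plate (110 mm wide) of the black-and-white shaker, on its top face, 84 mm above the bench; z up. Here the stack goes. A dark ring on the plate, 66 mm inside, 72 outside, 4 high, centres the pan. Fixed; place differs each start. Housing 235 x 194 mm; console 75 to 150 mm from here along the seat's -x, up to 86 mm high.
- pan: Receiving pan: plain steel cup, closed bottom, no coloured band. 60 mm outside, 54 inside diameter, 32 tall, floor 5 thick, foot tapered to 56 over 3 mm, 0.10 kg. Origin: centre of its underside, z up; in the ring it stands at the seat. All loose parts stand upright on a 3 mm thick, fixed blue-grey mat.
- sieve_fine: Steel test sieve, upright open cup. Frame 60 mm outside, 54 inside, 25 tall; mesh at its bottom; below it a skirt 50 mm wide, 10 tall (tapered to 47 at the foot) that plugs into the rim below till the frame rests on it. 35 mm tall in all, 0.09 kg. Origin: centre of underside, z up. Nested on a sieve it is 25 mm above that one's origin, on the pan 22. FINE: BLUE rim, bronze cloth.
- sieve_medium: Steel test sieve, upright open cup. Frame 60 mm outside, 54 inside, 25 tall; mesh at its bottom; below it a skirt 50 mm wide, 10 tall (tapered to 47 at the foot) that plugs into the rim below till the frame rests on it. 35 mm tall in all, 0.09 kg. Origin: centre of underside, z up. Nested on a sieve it is 25 mm above that one's origin, on the pan 22. MEDIUM: YELLOW rim, mesh 4.6 mm.
- sieve_coarse: Steel test sieve, upright open cup. Frame 60 mm outside, 54 inside, 25 tall; mesh at its bottom; below it a skirt 50 mm wide, 10 tall (tapered to 47 at the foot) that plugs into the rim below till the frame rests on it. 35 mm tall in all, 0.09 kg. Origin: centre of underside, z up. Nested on a sieve it is 25 mm above that one's origin, on the pan 22. COARSE: RED rim, mesh 9 mm.
- cover_a: Flat steel cover standing on its plug (8 mm tall); flange from 8 to 12 mm height; black round knob on top, 20 mm wide, from 12 to 34 mm height. 0.07 kg. Origin: centre of the plug's underside, z up. The smaller of two look-alikes: flange 60 mm, plug 50 (tapered to 47), like a sieve's skirt: it fits. Fully home its origin is 27 mm above the coarse sieve's.
- cover_b: Flat steel cover standing on its plug (8 mm tall); flange from 8 to 12 mm height; black round knob on top, 20 mm wide, from 12 to 34 mm height. 0.07 kg. Origin: centre of the plug's underside, z up. The larger of two look-alikes, from another set: flange 72 mm, plug 62: too wide for these sieves. Not needed.
- jar_a: Closed sample jar with white cap and grey contents, 46 mm diameter (cap 48), 62 mm tall, 0.12 kg, upright. Origin: centre of its underside. Not part of the job: it must stay standing where it is.
- jar_b: Closed sample jar with white cap and grey contents, 46 mm diameter (cap 48), 62 mm tall, 0.12 kg, upright. Origin: centre of its underside. Not part of the job: it must stay standing where it is.
Not all that is in view belongs to the job. Leave any green look-alike of the sieve_coarse alone.

How it is judged:
By the outcome, as a careful person would: the job done as asked, in the order asked, and still so for the second after the job is handed in, with the robot touching nothing.
It also fails if it takes over 109 s, if anything falls off the work surface, if the arm or the gripper's body presses on something with over 40 N, if the wrist force passes 120 N, or if a joint passes its speed limit or range.

## Working session

There is one attempt and no reset: what is moved stays moved. The work goes in short steps, each a Python script; the robot and the scene stay as the last script left them, time stands still between calls to the robot, and variables do not carry over. Pictures are saved under pics/ and viewed, and the job is handed in when it is done.

```bash
ls; mkdir -p pics
python3 - <<'E'
from plant import manip
import cv2
for n in ("scene","top","wrist"):
    p,d=manip.grab_frame(n); cv2.imwrite(f"pics/{n}0.png",p[:,:,::-1])
    c=manip.get_calibration(n); print(n,c)
s=manip.sense(); print(s)
E
```

```text
pics
scene {'fov_y': 54.24645027143249, 'cx': 258.72967636112014, 'cy': 194.1728061042676, 'distortion': array([-0.12459929,  0.        ,  0.        ,  0.        ,  0.        ]), 'rvec': array([ 0.79151539,  2.7176707 , -0.91702299]), 'tvec': array([ 0.47690144, -0.22185234,  1.13980904])}
top {'fov_y': 56.4141037599657, 'cx': 262.98052619590567, 'cy': 193.71798193038927, 'distortion': array([-0.00234614,  0.        ,  0.        ,  0.        ,  0.        ]), 'rvec': array([ 2.17112896, -2.17964424,  0.09965521]), 'tvec': array([0.00411956, 0.58201503, 1.08348191])}
wrist {'fov_y': 69.15590803217992, 'cx': 258.372428826685, 'cy': 189.5544532255224, 'distortion': array([-0.02711667,  0.        ,  0.        ,  0.        ,  0.        ]), 'rvec': array([-2.3692069 ,  1.678089  ,  0.23724294]), 'tvec': array([-0.62464764, -0.03557578,  0.37994127])}
{'time_s': 0.15, 'joints': array([68.15416522, 23.93983975, -0.58917165, 92.47384808,  0.26914165,
       63.64025306, -3.03821962]), 'qvel': array([-0.03996073, -0.10956779, -0.07702145, -0.13433164, -0.04953867,
        0.02838048, -0.05468842]), 'tau': array([ 7.70638399e-04, -8.64746761e+01,  6.78979028e-01, -4.35056341e+01,
        1.90960709e-02,  5.85836446e-03,  7.97570760e-05]), 'position': array([ 0.20823047, -0.58910149,  0.30343533]), 'ee_rot': array([-1.79947609e+02,  4.76206335e-03,  1.94658283e+01]), 'ft_force': array([-0.15778947,  0.75943588, -0.49915532]), 'torque': array([ 0.01652897,  0.01382023, -0.01132638]), 'opening': 0.08502159645618285}
```

View pics/top0.png

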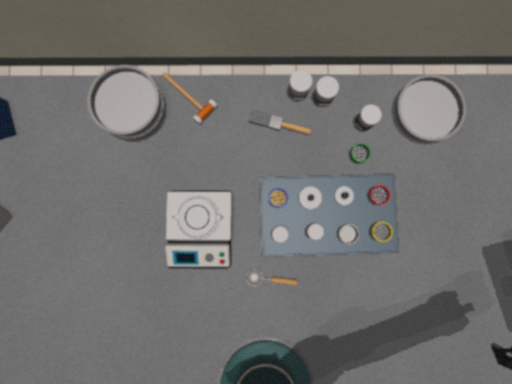

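View pics/scene0.png

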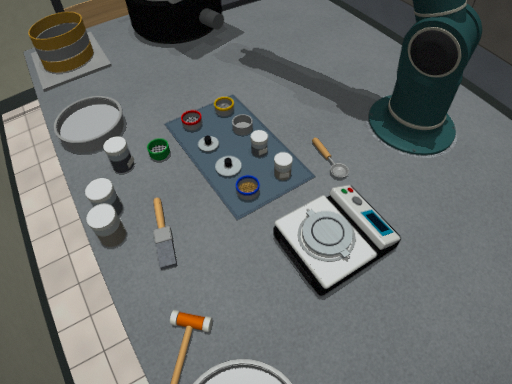

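View pics/wrist0.png

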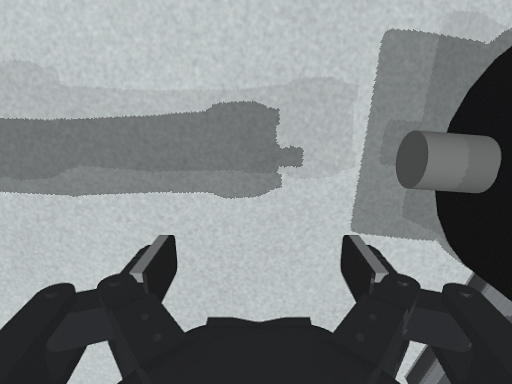

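```bash
cat > h.py <<'E'
from plant import manip
import numpy as np, cv2
from scipy.spatial.transform import Rotation as Ro
def cal(n):
    c=manip.get_calibration(n); f=192/np.tan(np.radians(c['fov_y']/2))
    K=np.array([[f,0,c['cx']],[0,f,c['cy']],[0,0,1]])
    R=cv2.Rodrigues(c['rvec'])[0]; return K,c['distortion'],R,np.array(c['tvec'])
def c2w(C,p): return C[2].T@(np.array(p)-C[3])
def ray(C,uv,z):
    "pixel -> world at height z"
    n=cv2.undistortPoints(np.array([[uv]],float),C[0],C[1])[0,0]
    d=C[2].T@np.array([n[0],n[1],1]); o=-C[2].T@C[3]
    return o+d*(z-o[2])/d[2]
def proj(C,p): return cv2.projectPoints(np.array([p],float),cv2.Rodrigues(C[2])[0],C[3],C[0],C[1])[0][0,0]
E
python3 - <<'E'
from h import *
for cam in("top","scene"):
    C=cal(cam); manip.grab_frame(cam)
    for t in "seat pan sieve_fine sieve_medium sieve_coarse cover_a jar_a".split():
        for r in manip.place_of(cam,t)[:5]:
            w=c2w(C,r['point']); print(cam,t,round(r['conf'],2),w.round(3),proj(C,w).round())
C=cal("top")
for n,uv,z in (("fine",(278,197),.038),("B",(311,197),.03),("A",(344,195),.03),("red",(379,195),.038),("pan",(348,234),.035),("yel",(382,231),.038),("jar",(280,234),.065),("jar",(316,231),.065),("seat",(197,217),.086),("c1",(261,177),0),("c2",(396,174),0)): print(n,ray(C,uv,z).round(4))
p,d=manip.grab_frame("top"); cv2.imwrite("pics/topc.png",cv2.resize(p[160:280,150:410,::-1],None,fx=3,fy=3,interpolation=cv2.INTER_CUBIC))
print(manip.sense()['time_s'])
E
```

```text
top seat 0.59 [0.512 0.197 0.081] [197. 216.]
top pan 0.71 [ 0.46  -0.258  0.002] [346. 233.]
top sieve_fine 0.85 [ 0.571 -0.047  0.004] [278. 198.]
top sieve_medium 0.83 [ 0.465 -0.361  0.005] [379. 231.]
top sieve_coarse 0.93 [ 0.575 -0.357  0.004] [376. 196.]
top sieve_coarse 0.64 [ 0.709 -0.304  0.001] [358. 155.]
top cover_a 0.74 [ 0.579 -0.247 -0.001] [341. 195.]
top cover_a 0.64 [ 0.574 -0.142  0.001] [308. 197.]
top jar_a 0.62 [ 0.46  -0.048  0.003] [279. 233.]
top jar_a 0.57 [ 0.462 -0.153  0.004] [312. 232.]
top jar_a 0.57 [ 0.457 -0.258  0.004] [346. 234.]
top jar_a 0.24 [ 0.579 -0.359  0.003] [377. 195.]
scene seat 0.64 [0.512 0.196 0.091] [327. 229.]
scene seat 0.61 [ 0.462 -0.256  0.002] [242. 129.]
scene pan 0.62 [ 0.464 -0.258  0.002] [241. 129.]
scene sieve_fine 0.77 [ 0.571 -0.045  0.01 ] [247. 190.]
scene sieve_medium 0.79 [ 0.467 -0.358  0.001] [224. 112.]
scene sieve_medium 0.38 [ 0.462 -0.257  0.004] [242. 129.]
scene sieve_coarse 0.81 [ 0.71  -0.299 -0.002] [161. 154.]
scene sieve_coarse 0.53 [ 0.576 -0.354  0.004] [194. 125.]
scene cover_a 0.8 [ 0.582 -0.246  0.002] [208. 147.]
scene cover_a 0.76 [ 0.573 -0.139  0.011] [229. 167.]
scene jar_a 0.94 [ 0.465 -0.043  0.004] [281. 175.]
scene jar_a 0.9 [ 0.465 -0.154  0.004] [259. 150.]
fine [ 0.5707 -0.0441  0.038 ]
B [ 0.5709 -0.1464  0.03  ]
A [ 0.5767 -0.2485  0.03  ]
red [ 0.5756 -0.3541  0.038 ]
pan [ 0.457  -0.2566  0.035 ]
yel [ 0.4657 -0.3596  0.038 ]
jar [ 0.4585 -0.0481  0.065 ]
jar [ 0.4669 -0.1549  0.065 ]
seat [0.5092 0.1946 0.086 ]
c1 [0.638  0.0079 0.    ]
c2 [ 0.646  -0.4231  0.    ]
1.0
```

View pics/topc.png

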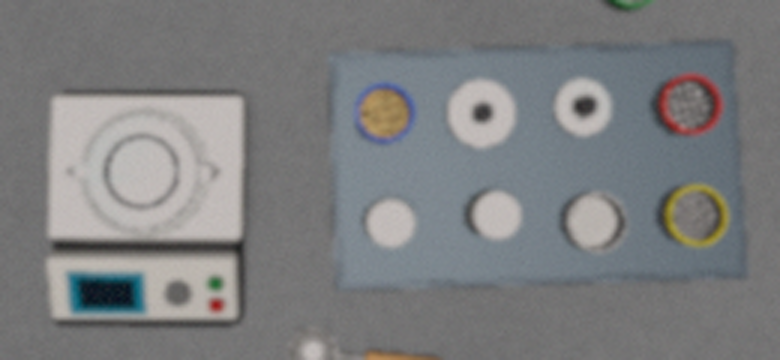

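Run:
```python
from h import *
s=manip.sense(); C=cal("wrist")
T=Ro.from_euler('xyz',s['ee_rot'],degrees=True).as_matrix()
print("cam pos in tool",T.T@(-C[2].T@C[3]-s['position']))
print("cam R in tool\n",(T.T@C[2].T).round(3)); print(T.round(2))
for n,p in (("pan",(.46,-.257)),("fine",(.571,-.046)),("med",(.466,-.36)),("red",(.576,-.355)),("A",(.578,-.247)),("seat",(.511,.196))):
  for y in (0,90,45,-45,-90,180,135):
    q=manip.ik([*p,.22],[180,0,y]); print(n,y,None if q is None else np.round(q,0))
```

```text
cam pos in tool [ 7.00378233e-02 -4.39184187e-05 -7.13730248e-02]
cam R in tool
 [[-0.002 -0.961 -0.277]
 [ 1.    -0.002  0.   ]
 [-0.001 -0.277  0.961]]
[[ 0.94  0.33 -0.  ]
 [ 0.33 -0.94 -0.  ]
 [-0.   -0.   -1.  ]]
pan 0 [ 33.  20.  -9. 111.   4.  50. -68.]
pan 90 [ 46.  22. -25. 110.  11.  51.  16.]
pan 45 [ 39.  21. -16. 110.   7.  50. -26.]
pan -45 [  27.   20.   -1.  111.    0.   49. -110.]
pan -90 [  20.   20.    7.  111.   -3.   49. -151.]
pan 180 [ 56.  24. -37. 110.  18.  52. 100.]
pan 135 [ 51.  22. -30. 110.  14.  51.  59.]
fine 0 [ 18.  25. -21. 104.  11.  53. -98.]
fine 90 [ 30.  28. -36. 103.  20.  55. -15.]
fine 45 [ 25.  27. -30. 104.  16.  54. -57.]
fine -45 [  12.   25.  -13.  104.    7.   52. -139.]
fine -90 [ -43.   39.   62.  106.  -40.   60. -145.]
fine 180 [ 34.  30. -42. 103.  24.  56.  72.]
fine 135 [ 34.  30. -42. 103.  24.  56.  27.]
med 0 [ 38.  26.  -4. 102.   2.  52. -57.]
med 90 [ 50.  27. -20. 102.  11.  54.  26.]
med 45 [ 44.  26. -12. 102.   7.  53. -16.]
med -45 [ 32.  26.   4. 102.  -2.  52. -99.]
med -90 [  25.   26.   12.  102.   -7.   52. -140
[... 360 characters left out ...]
.  62. 101.]
red 135 [ 48.  37. -28.  88.  19.  60.  60.]
A 0 [ 27.  29.  -9.  96.   5.  55. -74.]
A 90 [ 38.  31. -25.  95.  15.  57.   9.]
A 45 [ 32.  30. -16.  96.  10.  56. -32.]
A -45 [  21.   29.   -0.   96.    0.   55. -115.]
A -90 [  14.   29.    8.   96.   -5.   55. -156.]
A 180 [ 47.  34. -37.  95.  23.  59.  92.]
A 135 [ 43.  33. -31.  95.  19.  58.  50.]
seat 0 [  10.   28.  -43.  107.   23.   54. -134.]
seat 90 [ 22.  36. -62. 107.  37.  60. -55.]
seat 45 [ 21.  34. -59. 107.  34.  59. -98.]
seat -45 [ -64.   30.   52.  109.  -29.   54. -133.]
seat -90 [ 22.  36. -62. 107.  37.  60. 125.]
seat 180 [ 23.  36. -62. 107.  37.  60.  35.]
seat 135 [ 23.  36. -63. 107.  37.  61. -10.]
```

Run:
```python
from h import *
p,d=manip.grab_frame("wrist"); np.save("d_open.npy",d)
t=manip.sense()['time_s']
manip.goto([.46,-.257,.2],[180,0,45]); print(manip.sense()['time_s']-t)
t=manip.sense()['time_s']
manip.set_gripper(.06,40); s=manip.sense(); print(s['time_s']-t,s['opening'],s['position'],s['ee_rot'])
p,d=manip.grab_frame("wrist"); np.save("d_60.npy",d); np.save("p_60.npy",p); cv2.imwrite("pics/w1.png",p[:,:,::-1])
C=cal("wrist"); print(proj(C,[.46,-.257,.035]))
r=manip.place_of("wrist","pan"); print([(x['conf'],c2w(C,x['point'])) for x in r])
for nm in("open","60"):
    d=np.load(f"d_{nm}.npy"); s=manip.sense(); T=Ro.from_euler('xyz',s['ee_rot'],degrees=True).as_matrix()
    v,u=np.mgrid[0:384,0:512]; m=(d>0)&(d<.17)
    n=cv2.undistortPoints(np.c_[u[m],v[m]].astype(float)[:,None],C[0],C[1])[:,0]
    P=np.c_[n,np.ones(len(n))]*d[m][:,None]; W=(P-C[3])@C[2]; L=(W-s['position'])@T
    k=L[:,2]>.01
    print(nm,np.percentile(L[k],[0,1,50,99,100],axis=0).round(4))
```

```text
1.5833000000000002
0.375 0.06003548984057077 [ 0.45990845 -0.25724231  0.20003137] [1.79997475e+02 2.21290749e-03 4.49749513e+01]
[258.37332532 191.44415524]
[(0.84, array([ 0.46137657, -0.25424495,  0.00048033]))]
open [[-0.0119 -0.0741  0.01  ]
 [-0.0103 -0.0657  0.0101]
 [ 0.0075 -0.0406  0.0299]
 [ 0.0136  0.0655  0.0564]
 [ 0.0143  0.0727  0.0584]]
60 [[-0.0129 -0.0627  0.01  ]
 [-0.0107 -0.0603  0.0101]
 [ 0.0069 -0.0292  0.0169]
 [ 0.0134  0.06    0.0627]
 [ 0.0145  0.0625  0.067 ]]
```

View pics/w1.png

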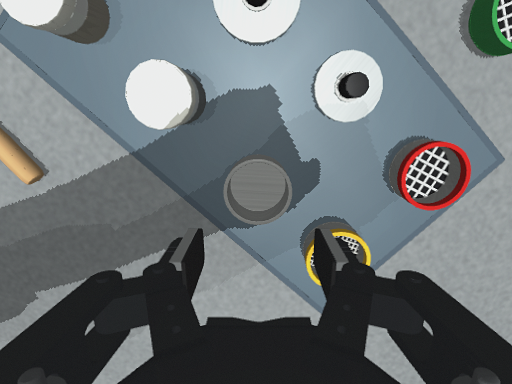

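```bash
cat >> h.py <<'E'
from scipy.optimize import least_squares
def cloud(d,C):
    v,u=np.mgrid[0:384,0:512]; m=(d>0)&(d<.9)
    n=cv2.undistortPoints(np.c_[u[m],v[m]].astype(float)[:,None],C[0],C[1])[:,0]
    return (np.c_[n,np.ones(len(n))]*d[m][:,None]-C[3])@C[2]
def circ(C,d,c0,z,r=(.027,.030),tol=.003,g=.012):
    "centre of annular top face near c0 at height z, from depth; returns centre, mean z, n, inlier share"
    W=cloud(d,C); c=np.array(c0,float)
    W=W[(abs(W[:,2]-z)<tol)&(np.hypot(*(W[:,:2]-c).T)<r[1]+g)]
    f=lambda c:(lambda q:np.where(q>r[1],q-r[1],np.where(q<r[0],r[0]-q,0)))(np.hypot(*(W[:,:2]-c).T))
    def g_(c):
        q=np.hypot(*(W[:,:2]-c).T); return q-(r[0]+r[1])/2
    s=least_squares(g_,c,loss='soft_l1',f_scale=.001,x_scale=.01)
    return s.x,W[:,2].mean(),len(W),np.std(g_(s.x))
E
python3 - <<'E'
from h import *
C=cal("wrist"); d=np.load("d_60.npy")
for tol in(.002,.003,.005): print(circ(C,d,(.46,-.256),.035,tol=tol))
W=cloud(d,C); k=np.hypot(*(W[:,:2]-[.46,-.256]).T)<.045
print(np.histogram(W[k,2],bins=np.arange(-.004,.05,.002)))
print(circ(C,d,(.575,-.355),.038),circ(C,d,(.466,-.36),.038))
print(circ(C,d,(.577,-.247),.015,r=(.012,.03)), circ(C,d,(.571,-.144),.015,r=(.012,.036)))
E
```

```text
(array([ 0.45934158, -0.25645139]), np.float64(0.03587248613619392), 764, np.float64(0.001112355517031409))
(array([ 0.45936168, -0.25641014]), np.float64(0.035921573126844984), 888, np.float64(0.0010983337338911852))
(array([ 0.45947074, -0.25630561]), np.float64(0.035610699223996255), 960, np.float64(0.001104723711856396))
(array([   0,    0,    0,  470, 1992,   83, 1683,  464,   66,   66,   58,
         81,   72,   62,   66,   80,   75,   64,   62,  326,  500,    8,
          0,    0,    0,    0,    0]), array([-0.004, -0.002,  0.   ,  0.002,  0.004,  0.006,  0.008,  0.01 ,
        0.012,  0.014,  0.016,  0.018,  0.02 ,  0.022,  0.024,  0.026,
        0.028,  0.03 ,  0.032,  0.034,  0.036,  0.038,  0.04 ,  0.042,
        0.044,  0.046,  0.048,  0.05 ]))
(array([ 0.5780876 , -0.35429582]), np.float64(0.03884928764850226), 1273, np.float64(0.001316233113493571)) (array([ 0.46564504, -0.35618676]), np.float64(0.03920102335697018), 508, np.float64(0.0012759075133332357))
(array([ 0.57919019, -0.24940825]), np.float64(0.01637769409918365), 3080, np.float64(0.004866567823909676)) (array([ 0.56948005, -0.14527835]), np.float64(0.016335130342212234), 2694, np.float64(0.007007521929703194))
```

```bash
cat >> h.py <<'E'
A=[180,0,45]
ex=np.array([np.cos(np.pi/4),np.sin(np.pi/4)])
def T(): return manip.sense()['time_s']
def st(m=""):
    s=manip.sense(); print(m,round(s['time_s'],2),s['position'].round(4),'open',round(s['opening'],4),'F',s['ft_force'].round(1)); return s
E
python3 - <<'E'
from h import *
c=np.array([.4594,-.2564])
manip.set_gripper(.08)
manip.move_linear([*c,.1],rate=.2)
manip.move_linear([*c,.078],rate=.1); st()
manip.set_gripper(.05,40); st("grip")
manip.move_linear([*c,.25],rate=.25); st("lift")
w=np.array([.510,.195])-.07*ex
manip.goto([*w,.26],A); st("pre")
p,d=manip.grab_frame("wrist"); C=cal("wrist"); cv2.imwrite("pics/w2.png",p[:,:,::-1]); np.save("d_seat.npy",d)
print(circ(C,d,(.51,.195),.088,r=(.033,.036),tol=.002,g=.006))
r=manip.place_of("wrist","seat"); print([(x['conf'],c2w(C,x['point'])) for x in r])
E
```

```text
4.46 [ 0.4595 -0.2564  0.0784] open 0.0803 F [ 0.9  0.6 -0.7]
grip 4.8 [ 0.4597 -0.2566  0.079 ] open 0.0594 F [-3.2  2.3 10.6]
lift 5.64 [ 0.4589 -0.2562  0.2489] open 0.0593 F [ 0.8  0.7 -2.1]
pre 7.13 [0.4609 0.1445 0.2597] open 0.0594 F [ 0.5 -0.4 -1.5]
(array([0.51037038, 0.1968486 ]), np.float64(0.08735453211507076), 2348, np.float64(0.008942919036669657))
[(0.74, array([0.50715951, 0.19968326, 0.08574894]))]
```

View pics/w2.png

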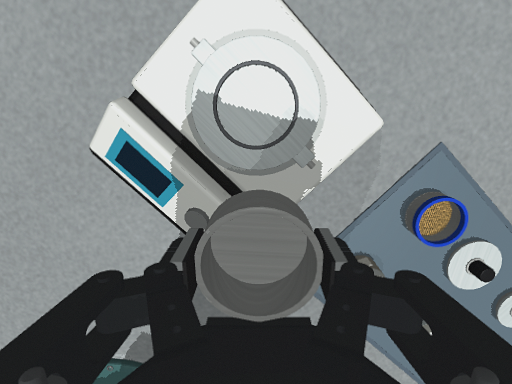

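Run:
```python
from h import *
p,d=manip.grab_frame("wrist"); C=cal("wrist"); g=p.max(axis=2)
v,u=np.nonzero(g<110)
k=(abs(u-256)<50)&(abs(v-105)<50); 
P=np.array([ray(C,(a,b),.088)[:2] for a,b in zip(u[k],v[k])])
c=np.array([.510,.196])
for i in range(4):
    q=np.hypot(*(P-c).T); m=(q>.029)&(q<.040)
    c=least_squares(lambda c:np.hypot(*(P[m]-c).T)-.0345,c,loss='soft_l1',f_scale=.001).x
q=np.hypot(*(P[m]-c).T); print(c,m.sum(),q.mean(),q.std(),np.percentile(q,[2,98]))
W=cloud(d,C); k=np.hypot(*(W[:,:2]-c).T)<.03; print(np.median(W[k,2]))
for r in(.0345,.045):
  k=abs(np.hypot(*(W[:,:2]-c).T)-r)<.001; print(r,np.median(W[k,2]))
```

```text
[0.51037938 0.19758921] 852 0.03426599377831629 0.0010201772441042563 [0.03256642 0.03598126]
0.08541498239025477
0.0345 0.08943018819635219
0.045 0.08614541795975474
```

Run:
```python
from h import *
c=np.array([.5104,.1976])
manip.move_linear([*c,.19],rate=.2); manip.wait(.15); st()
print(manip.move_linear([*c,.157],rate=.04,guard=6)); st("down")
manip.set_gripper(.08); st("rel")
manip.move_linear([*c,.26],rate=.25)
p,d=manip.grab_frame("wrist"); C=cal("wrist"); cv2.imwrite("pics/w3.png",p[:,:,::-1]); st()
print(circ(C,d,c,.117,tol=.003))
```

```text
8.08 [0.5105 0.1969 0.1911] open 0.0592 F [ 0.1 -0.7 -1.4]
True
down 8.79 [0.5102 0.1976 0.1598] open 0.0596 F [-0.   0.8  5.6]
rel 9.13 [0.5099 0.1973 0.1596] open 0.0796 F [ 0.3  0.  -0.8]
 9.73 [0.5102 0.1973 0.2596] open 0.0798 F [ 0.5 -0.3 -0.3]
(array([0.50921155, 0.19700123]), np.float64(0.11638237353556152), 995, np.float64(0.0010639800624364167))
```

View pics/w3.png

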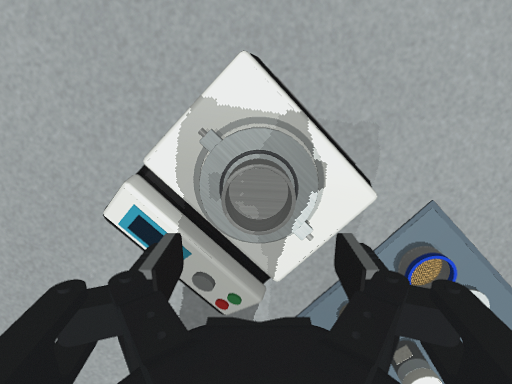

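```bash
cat >> h.py <<'E'
def pick(c0,name,h=.079):
    c0=np.array(c0)
    manip.goto([*c0,.182],A); manip.wait(.1)
    p,d=manip.grab_frame("wrist"); C=cal("wrist"); cv2.imwrite(f"pics/pick_{name}.png",p[:,:,::-1])
    c,z,n,sd=circ(C,d,c0,.0385,tol=.003); print(name,c,z,n,sd)
    u,v=proj(C,[*c,.038]).astype(int); 
    k=p[max(v-45,0):v+45,max(u-45,0):u+45].astype(int); sat=k.max(2)-k.min(2); print("rim colour",np.median(k[sat>np.percentile(sat,92)],axis=0),(u,v))
    assert np.hypot(*(c-c0))<.01 and abs(z-.0385)<.003 and n>400 and sd<.002
    manip.move_linear([*c,.105],rate=.2); manip.move_linear([*c,.003+h],rate=.1); manip.wait(.1); s=st("at")
    manip.set_gripper(.05,40); st("grip"); 
    e=s['position'][:2]-c
    manip.move_linear([*c,.25],rate=.25); s=st("lift"); assert .057<s['opening']<.062
    np.save("e.npy",e)
def place(c,zo,h=.079,name=""):
    zt=zo+h
    manip.goto([*c,zt+.06],A)
    manip.move_linear([*c,zt+.022],rate=.15); manip.wait(.2); st("above")
    hit=manip.move_linear([*c,zt-.002],rate=.035,guard=7); s=st("down"); print("hit",hit,"expected z",zt,"err mm",(s['position'][2]-zt)*1e3)
    return s
def release(c,zrim,name):
    manip.set_gripper(.08); st("rel")
    s=manip.sense()['position']
    manip.move_linear([*c,zrim+.144],rate=.25); manip.wait(.1)
    p,d=manip.grab_frame("wrist"); C=cal("wrist"); cv2.imwrite(f"pics/rel_{name}.png",p[:,:,::-1])
    print("stack",circ(C,d,c,zrim+.0005,tol=.003)); st()
E
python3 - <<'E'
from h import *
pick((.571,-.045),"fine")
s=place((.5092,.1970),.106)
p,d=manip.grab_frame("wrist"); cv2.imwrite("pics/w4.png",p[:,:,::-1])
p,d=manip.grab_frame("scene"); cv2.imwrite("pics/s4.png",cv2.resize(p[150:300,250:430,::-1],None,fx=4,fy=4,interpolation=cv2.INTER_CUBIC))
E
```

```text
fine [ 0.57126827 -0.04129723] 0.03926733387612753 1190 0.0012338886538525537
rim colour [ 23.  48. 126.] (np.int64(256), np.int64(197))
at 11.93 [ 0.5716 -0.0413  0.0826] open 0.0799 F [-0.7 -0.1  0.3]
grip 12.27 [ 0.5716 -0.0413  0.0829] open 0.0598 F [-4.5 -0.2 11.5]
lift 13.09 [ 0.5707 -0.0414  0.2488] open 0.0594 F [-0.2  0.5 -1.5]
above 14.67 [0.5097 0.197  0.2079] open 0.0597 F [-0.1  0.8 -0.7]
down 15.25 [0.5091 0.1969 0.1859] open 0.0593 F [-0.7 -0.4  8.3]
hit True expected z 0.185 err mm 0.8868486036267276
```

View pics/s4.png

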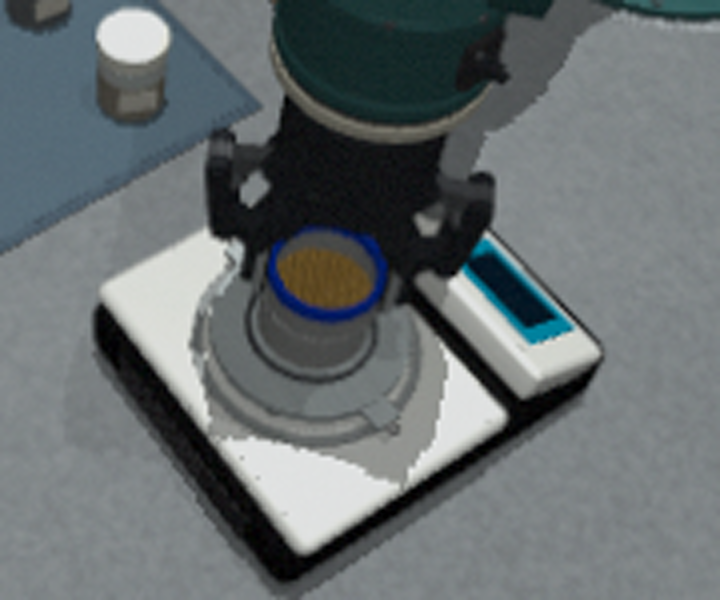

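View pics/pick_fine.png

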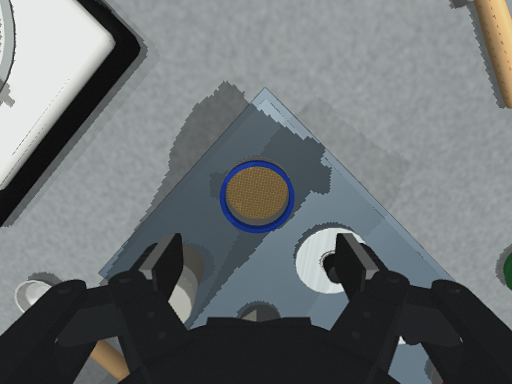

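Run:
```python
from h import *
release((.5092,.1970),.141,"fine")
pick((.466,-.358),"medium")
```

```text
rel 15.69 [0.5088 0.1967 0.1856] open 0.0802 F [ 0.4  0.6 -0. ]
stack (array([0.50893843, 0.19693157]), np.float64(0.14217797179920658), 1201, np.float64(0.0012432925650667371))
 16.39 [0.5088 0.1968 0.2841] open 0.0799 F [-0.8 -0.2 -0.8]
medium [ 0.46591026 -0.35714047] 0.039250848502806655 1191 0.0012356283648603623
rim colour [217. 172.  52.] (np.int64(257), np.int64(199))
at 19.59 [ 0.4662 -0.3573  0.0826] open 0.0799 F [-0.  -0.7  0.4]
grip 19.93 [ 0.4661 -0.3573  0.0828] open 0.0591 F [-2.6  2.2  8.6]
lift 20.76 [ 0.4654 -0.3569  0.2487] open 0.0594 F [-0.1  0.1 -1.7]
```

View pics/rel_fine.png

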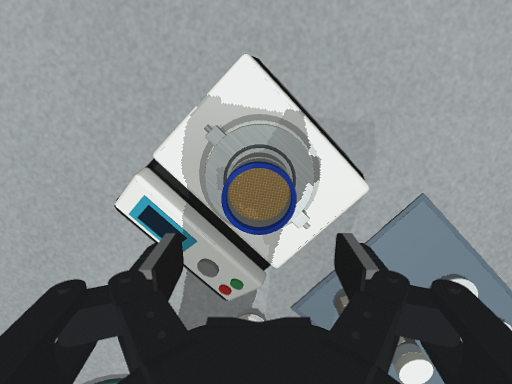

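View pics/pick_medium.png

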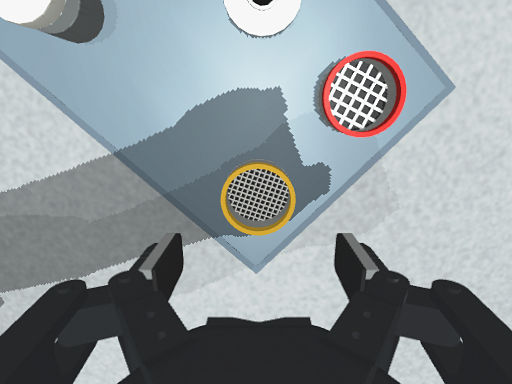

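The fine sieve (256,195) sits level on the pan with its rim at the right height. The yellow medium sieve (258,198) is gripped, and the red one at (365,95) is on the mat.

Run:
```python
from h import *
c=(.5090,.1970)
s=place(c,.131,.0797)
if abs(s['position'][2]-.2107)<.0022:
    release(c,.166,"medium")
    pick((.577,-.354),"coarse")
```

```text
above 23.36 [0.5094 0.1971 0.2336] open 0.059 F [-0.  -0.2 -1.8]
down 23.97 [0.5089 0.197  0.2107] open 0.059 F [-3.2 -2.1 11.1]
hit True expected z 0.2107 err mm 0.030799662692204688
rel 24.31 [0.5087 0.1967 0.2102] open 0.0799 F [ 0.2 -0.7 -0.4]
stack (array([0.50885032, 0.19705142]), np.float64(0.16716100336038486), 1203, np.float64(0.0012465753120034606))
 25.01 [0.5087 0.1968 0.3091] open 0.0799 F [ 0.4  0.  -0.3]
coarse [ 0.57899801 -0.35514888] 0.039158456333278406 1189 0.001235452544938281
rim colour [181.  38.  36.] (np.int64(261), np.int64(199))
at 28.23 [ 0.5792 -0.3551  0.0823] open 0.0799 F [ 0.9  0.7 -0.1]
grip 28.55 [ 0.5793 -0.3552  0.0828] open 0.059 F [-2.1  0.4  6. ]
lift 29.38 [ 0.5784 -0.3551  0.2485] open 0.0588 F [ 0.7 -0.2 -1.3]
```

View pics/rel_medium.png

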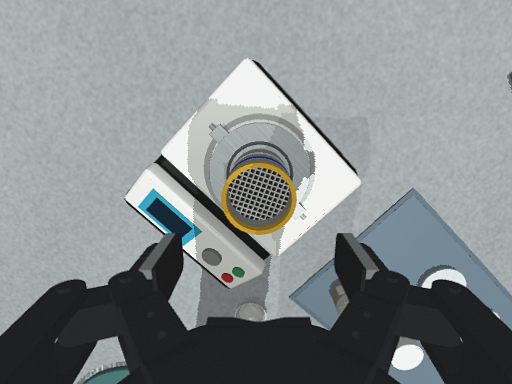

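View pics/pick_coarse.png

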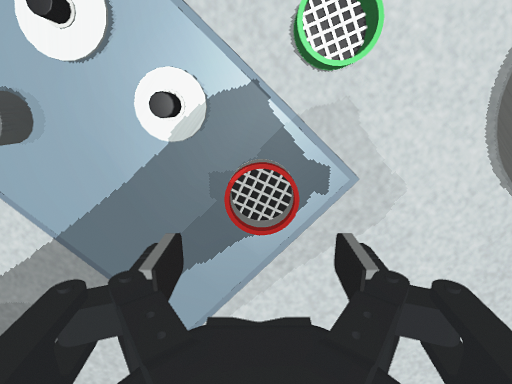

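Run:
```python
from h import *
c=(.5089,.1970)
s=place(c,.156,.0797)
if abs(s['position'][2]-.2357)<.0022:
    release(c,.191,"coarse")
    manip.goto([.578,-.248,.182],A); manip.wait(.1)
    p,d=manip.grab_frame("wrist"); C=cal("wrist"); cv2.imwrite("pics/cov.png",p[:,:,::-1]); st()
    np.save("d_cov.npy",d)
    W=cloud(d,C)
    for nm,q in (("small",(.578,-.248)),("large",(.571,-.145))):
        k=np.hypot(*(W[:,:2]-q).T)<.045; w=W[k]; f=w[(abs(w[:,2]-.0158)<.003)]
        m,r=cv2.minEnclosingCircle(f[:,:2].astype(np.float32)*1000); t=w[abs(w[:,2]-.0375)<.003]
        print(nm,"flange",np.round(m,1),"diam",2*r,len(f),"knob top",t[:,:2].mean(0).round(4),cv2.minEnclosingCircle(t[:,:2].astype(np.float32)*1000),t[:,2].mean(),len(t))
    print(circ(C,d,(.578,-.248),.0375,r=(0,.02),g=0)[1:])
```

```text
above 31.98 [0.5092 0.1971 0.2586] open 0.0592 F [-0.7 -0.2 -1. ]
down 32.59 [0.5089 0.197  0.2357] open 0.0592 F [-2.2 -2.3  9.5]
hit True expected z 0.2357 err mm -0.03647623848798687
rel 32.93 [0.5086 0.1967 0.2351] open 0.0799 F [-0.4 -0.2  0.1]
stack (array([0.50886402, 0.19714664]), np.float64(0.19215657384822887), 1204, np.float64(0.0012440085259260544))
 33.63 [0.5086 0.1968 0.3342] open 0.0798 F [ 0.5 -0.8 -0.1]
 35.52 [ 0.5784 -0.247   0.1824] open 0.0798 F [ 0.  -0.2  0.6]
small flange [ 578.1 -249.5] diam 60.05236053466797 2783 knob top [ 0.5788 -0.2489] ((578.5274047851562, -249.2444305419922), 9.970454216003418) 0.03816883132129576 440
large flange [ 572.1 -143.1] diam 72.1451416015625 5330 knob top [ 0.5725 -0.1437] ((572.1322631835938, -143.31983947753906), 9.785490989685059) 0.03807901476794648 531
(np.float64(0.03816883132129576), 440, np.float64(0.0027875577611197553))
```

View pics/cov.png

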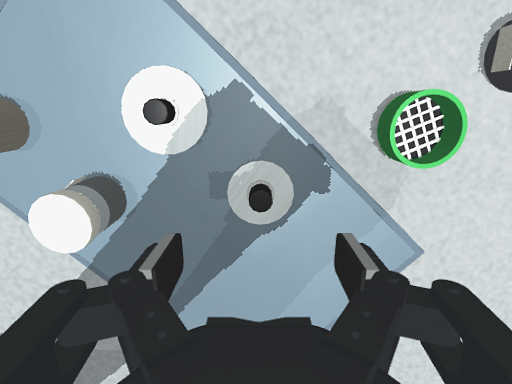

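View pics/rel_coarse.png

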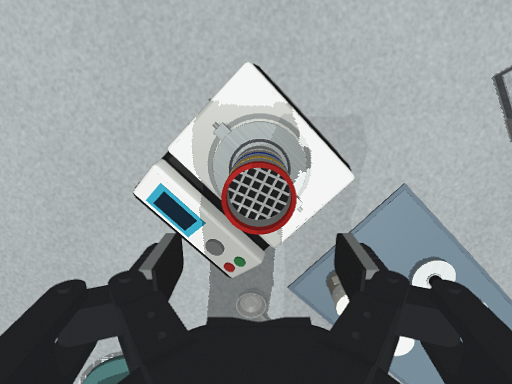

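Run:
```python
from h import *
c=np.array([.5785,-.2492])
manip.set_gripper(.05)
manip.move_linear([*c,.115],rate=.2); manip.move_linear([*c,.091],rate=.1); manip.wait(.1); st("at")
manip.set_gripper(.01,40); s=st("grip"); h=manip.sense()['position'][2]-.003
manip.move_linear([*c,.28],rate=.25); s=st("lift"); assert .017<s['opening']<.023
c=(.5088,.1971); print("h",h)
p,d=manip.grab_frame("wrist"); cv2.imwrite("pics/w5.png",p[:,:,::-1])
s=place(c,.183,h)
```

```text
at 36.89 [ 0.5787 -0.2491  0.0913] open 0.05 F [ 0.2  0.1 -0.5]
grip 37.27 [ 0.5786 -0.2493  0.0915] open 0.0184 F [-1.6  0.1  6.2]
lift 38.18 [ 0.5779 -0.2492  0.2785] open 0.0184 F [-0.2 -0.5 -1.4]
h 0.08845542466655648
above 40.5 [0.5091 0.1972 0.2943] open 0.0187 F [-0.   0.4  0.4]
down 41.11 [0.5089 0.1972 0.2714] open 0.0184 F [-1.3 -0.9  8.5]
hit True expected z 0.2714554246665565 err mm -0.07093782447104013
```

View pics/w5.png

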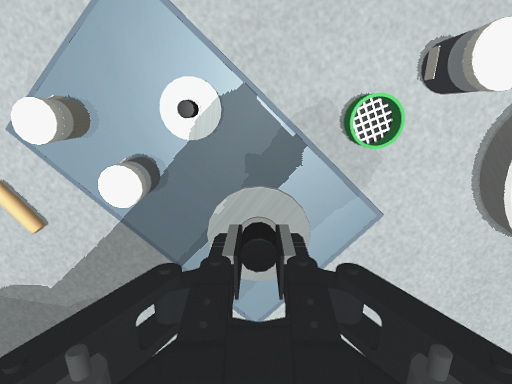

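The cover is seated at the expected height. Next I release it and check.

Run:
```python
from h import *
c=np.array((.5088,.1971))
manip.set_gripper(.05); st("rel")
manip.move_linear([*c,.37],rate=.2); manip.wait(.1)
p,d=manip.grab_frame("wrist"); C=cal("wrist"); cv2.imwrite("pics/f_w.png",p[:,:,::-1])
W=cloud(d,C); w=W[np.hypot(*(W[:,:2]-c).T)<.04]
f=w[abs(w[:,2]-.196)<.004]; t=w[abs(w[:,2]-.218)<.004]
print("flange z",np.percentile(f[:,2],[5,50,95]),cv2.minEnclosingCircle(f[:,:2].astype(np.float32)*1000),"knob",t[:,2].mean(),t.mean(0))
A_=np.c_[f[:,:2]-c,np.ones(len(f))]; print("tilt deg",np.degrees(np.linalg.lstsq(A_,f[:,2],rcond=None)[0][:2]))
manip.goto([.40,-.05,.42],A); st()
p,d=manip.grab_frame("scene"); cv2.imwrite("pics/f_s.png",cv2.resize(p[60:330,110:430,::-1],None,fx=2.4,fy=2.2,interpolation=cv2.INTER_CUBIC))
C=cal("scene"); print([(x['conf'],c2w(C,x['point']).round(3)) for x in manip.place_of("scene","jar_a")])
```

```text
rel 41.52 [0.5085 0.1968 0.271 ] open 0.05 F [-0.1 -0.1 -0.4]
flange z [0.19516326 0.19642211 0.19775841] ((508.63214111328125, 196.82286071777344), 30.400537490844727) knob 0.21819642921209356 [0.50921069 0.19767727 0.21819643]
tilt deg [-0.2960728  -0.13987537]
 43.9 [ 0.4002 -0.0497  0.4201] open 0.0499 F [0.1 0.1 0.2]
[(0.84, array([ 0.467, -0.154,  0.006])), (0.55, array([ 0.459, -0.043,  0.003])), (0.52, array([ 0.577, -0.142,  0.008]))]
```

View pics/f_w.png

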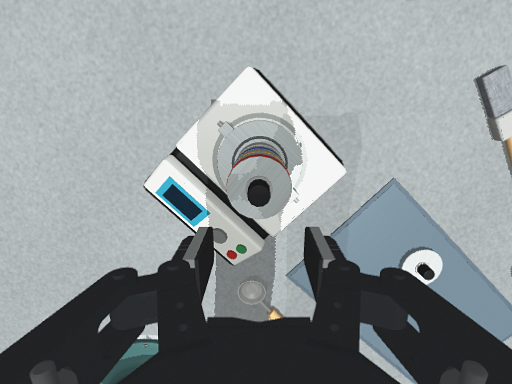

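View pics/f_s.png

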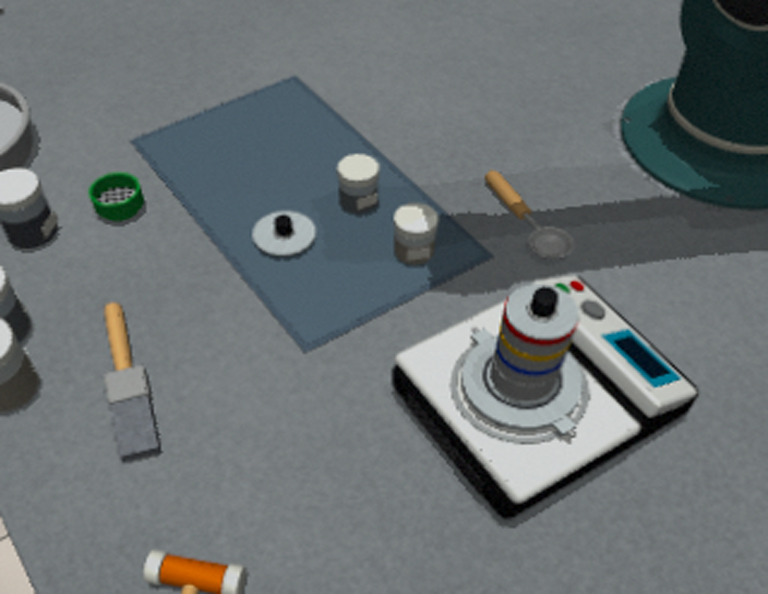

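The stack (540,350) stands upright in the ring, with the bands in the order blue, yellow, red and the cover on top. Both jars (358,180 and 415,235) are upright where they were.

```bash
python3 -c "
from plant import manip
manip.hand_in(); print(manip.sense()['time_s'])"
```

```text
the job is handed in; nothing more can be done
the job is handed in; nothing more can be done
```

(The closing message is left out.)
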